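# Screw the cap back on a respirator filter canister

## Robot

A 7-joint arm with a two-finger parallel gripper is mounted at the origin on the work surface. World frame = base frame: x ahead of the robot, y to its left, z up, the work surface at z = 0. Lengths are in m, angles in rad, forces in N, time in s.
With the tool pointing down it reaches from about 0.4 to 0.85 m from the base axis. Payload 4.5 kg.
Tool frame: the origin (TCP) lies at the very end of the fingers, on their centre line; the grasp point (between the pads) lies 19 mm behind it (r.grip_point_offset is the distance from the TCP to the grasp point, in m); z points along the fingers, y is the line along which they close (so a half turn about z gives the same grasp; the last joint's range is limited). The gripper opens to 88 mm and grips with 3 to 60 N. Pads are 18 mm wide; open, the fingers measure 123 mm over their backs; the gripper's body (75 mm by 187 mm) begins 45 mm behind the grasp point.
Start: joints at [-1.172, 0.689, -0.195, 1.565, 0.157, 0.902, -0.215], TCP at [0.223, 0.584, 0.239] pointing down, gripper open.
Joint ranges: [-3.01, 3.01], [-0.46, 2.08], [-1.47, 1.51], [0.13, 2.56], [-1, 4.14], [0.04, 2.09], [-2.66, 2.66]. Speed limits (rad/s): [2.57, 2.57, 3.14, 3.14, 3.14, 3.14, 3.14].

## Interface

Orientations are given as a unit quaternion [x, y, z, w].
In Python, from plant import r gives the robot as it stands.
- The arm moves only by the tool carry_out, never from a script. Its argument "rows" is a list of rows, each a list of 3 entries, a list of its own where there are three numbers: the shift along the tool's x, y, z in cm, then the turn, a rotation vector about the tool's x, y, z in degrees, then the closure, from 0 (fully open) to 1 (shut). A call has 1 to 12 rows; each row is the pose to reach, as a shift and turn from the pose commanded when the call began, along the tool's axes at that moment; what a row does not reach only later rows make up. A row lasts 1/10 s, in which the tool goes at most 50 mm and 8.59 degrees, less where a joint would pass 70% of its speed; a pose out of reach is approached as far as the arm can. A call with a gripper value outside its range is refused whole. The fingers move at their own pace and stop on an object; "newtons" is the grip in N (left out, the last holds). Time passes only in rows, so rows that repeat a pose let the fingers close. It gives the time, the measured TCP pose, the force, the opening and the grip force at its end, in the units of the state.
- r.get_state(): the state, without advancing time (a new reading comes with each control period).
- r.snapshot(name): name is "side" or "top"; returns a dict with "image" (480x640x3 uint8, red, green, blue), "fx", "fy", "cx", "cy" (pixels), "pose" (4x4, takes a point from camera to world coordinates). Camera axes: x right, y up, looking along -z (the intrinsics and any distortion apply to the point x, -y, -z); pixel columns grow to the right and rows downward; lengths in m; the calibration is good to about 2 mm. A picture is of the moment at which its call begins. There is no depth.
- r.finish_job(): hands the job in; it is judged then, once.
The state is a dict: "clock": time; "q": joint angles; "qd": joint speeds; "joint_torque": joint torques, N m; "tool_pos": TCP position; "eef_rot": TCP orientation; "contact_force": force on the tool from outside, world axes, zero at the start; "moment": the same for the moment, N m; "opening": opening from 0.0 (shut) to 1.0 (fully open); "finger_force": force on a finger pad.
Only numpy, scipy, OpenCV 4.12 (cv2) and the standard library are available. Lean on these libraries where they do the work, as an engineer would, in place of code of your own. Each camera call takes 0.05 s, during which the arm holds its last target. There are 200 camera calls.

## Task

Put the loose screw cap on the threaded neck of the filter canister held in the bench clamp. Resting it level on the thread, first turn it backwards (anticlockwise from above) until you feel it ride up and drop off the thread ends, then screw it clockwise until it is fully home, and let go. Use gentle force: neither press hard nor wrench the canister round in its clamp, and leave the other things on the bench alone.

Things in the scene. Friction and masses are not known exactly. Their poses are not given: they have to be found in the camera images.
- cap_center (a point): the loose screw cap: round, ribbed, black plastic, 52 mm across (53.5 over its ribs), 25 mm high, about 45 g, lying on the bench open side down, the way it goes on the neck. The point is its centre, on its axis, half-way up (12.5 mm above its lower edge); z is up along its axis.
- cap_lugs (a point): a point on the cap's axis, 7.3 mm above its lower edge, level with the middle of its three inner lugs (3 mm thick, 120 degrees apart, standing 3 mm into the bore). The bore is 43 mm wide, 45 mm at the mouth, and 19 mm deep under a 6 mm thick top. The axes here are no guide to where the lugs or the thread start.
- neck_rim (a point): centre of the rim (top end) of the threaded neck of the filter canister, 118 mm above the bench; z is up along the neck. The grey plastic neck is 41 mm across its thread, 35 mm across its core; the canister's sloping shoulder begins 26 mm below the rim. When the cap is fully home, the top of its bore sits on the rim, and its centre is 6.5 mm below this point.
- thread_ends (a point): point on the neck's axis 1.5 mm below the rim, level with the upper ends of the thread: right-hand, three equal ridges with blunt ends, 120 degrees apart. A cap resting on them rides up 6.8 mm in 120 degrees of anticlockwise turn, then drops 6.8 mm off their ends; home is then about 100 degrees of clockwise turn away. Where round the neck the ends lie differs every time and is not shown by these axes.
- clamp: steel bench clamp bolted down: base plate 135 x 135 x 12 mm, origin under its centre, with a collar round the foot of the filter canister, an aluminium drum 90 mm across and 80 mm high to its sloping shoulder, neck up on the clamp's centre line. At the thread ends the cap's centre rides 5.2 mm above the rim; when just dropped, 1.6 mm below it.
- canister (a joint): turn of the canister in its clamp, rad, 0 at the start, anticlockwise positive. It is held by the friction of a rubber liner, which slips at about 0.9 N m.
- spare_center (a point): centre of a second filter canister, 90 mm across and 109 mm high with its cap already on, standing loose on the bench: leave it alone.
- facemask: black full-face mask lying face up, about 170 mm across and 72 mm high, loose; origin under its middle: leave it alone.
- cleaner: white bottle, 64 mm across and 150 mm high, loose; origin under its centre: leave it alone.
Mind the look-alikes: they are no part of the job. What is meant by the clamp is not purple, and is the larger of those in its own colour.

How it is judged:
By the outcome, as a careful person would: the job done as asked, in the order asked, and still so for the second after the job is handed in, with the robot touching nothing.
It also fails if it takes over 72 s, if anything falls off the work surface, if the arm or the gripper's body presses on something with over 40 N, if the wrist force passes 120 N, or if a joint passes its speed limit or range.

## Working session

There is one attempt and no reset: what is moved stays moved. The work goes in short steps, Python scripts to look and compute and a tool call to move; the robot and the scene stay as the last step left them, time stands still between calls to the robot, and variables do not carry over. Pictures are saved under pics/ and viewed, at most 10 in all, crops included, and the job is handed in when it is done.

Besides the shell and the picture viewer there is one more tool, called after "Call:" as name(argument=value, ...), one argument or row to a line, values as JSON. carry_out: Moves the arm, as the interface text tells. Its arguments: {"type":"object","properties":{"rows":{"type":"array"},"newtons":{"type":"number"}},"required":["rows"]}

```bash
mkdir -p pics; python3 - <<'E'
from plant import r
import cv2,numpy as np
np.set_printoptions(precision=4,suppress=True)
for n in("top","side"):
    s=r.snapshot(n); cv2.imwrite(f"pics/{n}0.png",s["image"][:,:,::-1]); print(n,{k:v for k,v in s.items() if k!="image"})
print(r.get_state(), r.grip_point_offset)
E
```

```text
top {'fx': 440.68245251511496, 'fy': 440.68245251511496, 'cx': 319.8464199565643, 'cy': 239.46891416318533, 'pose': array([[ 0.0239,  0.9905, -0.1357,  0.4468],
       [-0.9997,  0.0235, -0.0048,  0.0048],
       [-0.0016,  0.1358,  0.9907,  1.0185],
       [ 0.    ,  0.    ,  0.    ,  1.    ]])}
side {'fx': 493.03860629394427, 'fy': 493.03860629394427, 'cx': 316.71139298014964, 'cy': 237.43982501077093, 'pose': array([[ 0.9038,  0.2712, -0.3311,  0.2239],
       [-0.4274,  0.6105, -0.6668, -0.7199],
       [ 0.0213,  0.7442,  0.6676,  0.7946],
       [ 0.    ,  0.    ,  0.    ,  1.    ]])}
{'clock': 0.1, 'q': array([-1.1722,  0.6899, -0.1945,  1.5662,  0.1573,  0.9025, -0.2151]), 'qd': array([-0.0006, -0.0025, -0.0018, -0.0003,  0.0001,  0.0023,  0.0025]), 'joint_torque': array([ -0.0032, -52.8502,  -1.2716, -15.3837,  -0.0526,   0.002 ,
         0.    ]), 'tool_pos': array([0.2228, 0.5833, 0.238 ]), 'eef_rot': array([ 0.1814,  0.9834, -0.0008, -0.0001]), 'contact_force': array([-0.382 ,  0.0101, -0.5502]), 'moment': array([ 0.0433, -0.0553,  0.0021]), 'finger_force': 0.0, 'opening': 1.0005361400285449} 0.0187
```

View pics/top0.png

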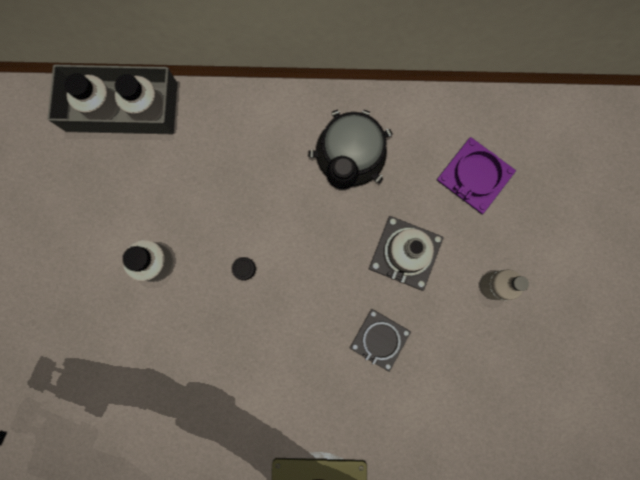

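View pics/side0.png

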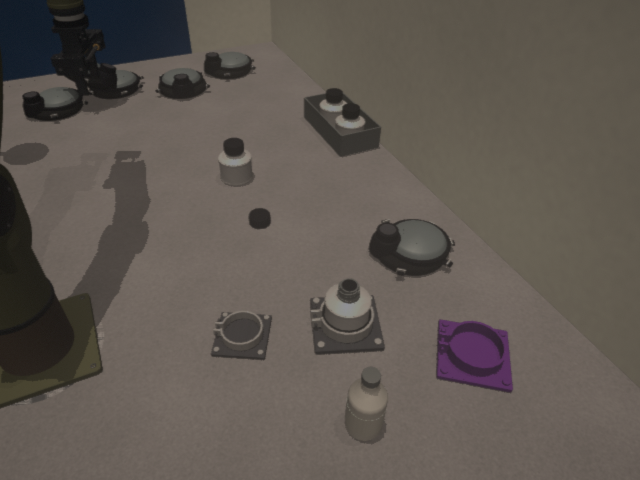

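Candidates for the cap: the loose black disc at top (243,268) / side (260,218). The others are fitted caps: the spare canister's at top (137,259), those in the tray at (79,86) and (129,88), and the cleaner's at (519,284). The mask's filter port is at (343,170). I choose the loose disc. 

Candidates for the clamp: the large grey one with the canister at top (406,253) / side (347,322), the small grey one at (381,340), and the purple one at (478,175). I choose the large grey one.

```bash
cat > h.py <<'E'
import numpy as np,cv2
np.set_printoptions(precision=4,suppress=True)
def ray(s,u,v):
    d=np.array([(u-s["cx"])/s["fx"],-(v-s["cy"])/s["fy"],-1]); P=s["pose"]; d=P[:3,:3]@d
    return P[:3,3],d/np.linalg.norm(d)
def plane(s,u,v,z):
    o,d=ray(s,u,v); return o+d*(z-o[2])/d[2]
def proj(s,p):
    P=s["pose"]; c=P[:3,:3].T@(np.asarray(p)-P[:3,3]); return np.array([s["cx"]-s["fx"]*c[0]/c[2], s["cy"]+s["fy"]*c[1]/c[2]])
def tri(a,b):
    A=np.zeros((3,3));y=np.zeros(3)
    for o,d in(a,b):
        M=np.eye(3)-np.outer(d,d);A+=M;y+=M@o
    return np.linalg.solve(A,y)
def crop(im,x,y,w,f): return cv2.resize(im[y-w:y+w,x-w:x+w,::-1],None,fx=f,fy=f,interpolation=cv2.INTER_CUBIC)
def blob(s,x,y,w,t):
    g=cv2.cvtColor(s["image"],cv2.COLOR_RGB2GRAY)[y-w:y+w,x-w:x+w]
    n,l,st,c=cv2.connectedComponentsWithStats((g<t).astype(np.uint8))
    i=max(range(1,n),key=lambda i:st[i,4]); return c[i]+[x-w,y-w],st[i]
E
python3 - <<'E'
from plant import r
from h import *
T=r.snapshot("top");S=r.snapshot("side")
cv2.imwrite("pics/c1.png",np.vstack([np.hstack([crop(T["image"],243,268,22,6),crop(T["image"],412,250,22,6)]),np.hstack([crop(S["image"],260,218,22,6),crop(S["image"],348,290,22,6)])]))
ct,a=blob(T,243,268,18,55);cs,b=blob(S,260,218,18,55)
print(ct,a,cs,b)
print("cap tri",tri(ray(T,*ct),ray(S,*cs)),plane(T,*ct,.0125),plane(S,*cs,.0125))
E
```

```text
[243.5888 268.3309] [  7   8  24  22 411] [259.3199 218.2248] [  7   9  21  20 347]
cap tri [0.5131 0.1824 0.0129] [0.514  0.1822 0.0125] [0.5123 0.1832 0.0125]
```

View pics/c1.png

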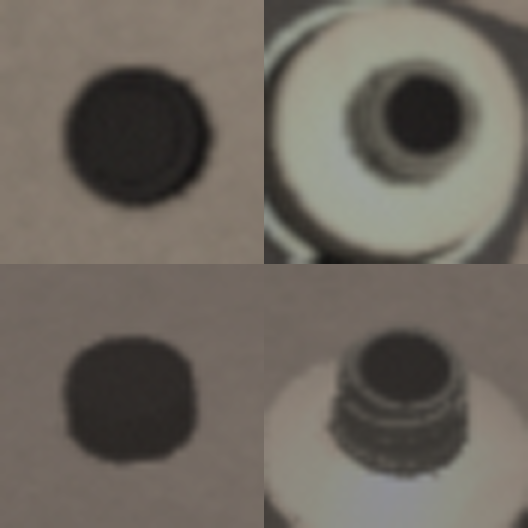

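The crops show the plain loose cap (no neck beneath it), and the neck's dark bore at about top (417,247) and side (349.5,285).

```bash
python3 - <<'E'
from plant import r
from h import *
T=r.snapshot("top");S=r.snapshot("side")
for t in (45,52,60):
    a,sa=blob(T,417,247,9,t);b,sb=blob(S,349,285,9,t)
    print(t,a,sa,b,sb,tri(ray(T,*a),ray(S,*b)),plane(T,*a,.118),plane(S,*b,.118))
# drum/shoulder bright disc in top; predicted outer neck edges
for c in ([.4987,-.2115,.118],):
    print(proj(T,c),proj(S,c))
g=cv2.cvtColor(T["image"],cv2.COLOR_RGB2GRAY); print(g[247,400:432]); g=cv2.cvtColor(S["image"],cv2.COLOR_RGB2GRAY); print(g[285,334:366]); print(g[270:300,349])
E
```

```text
45 [416.0642 246.6239] [  3   3  11  12 109] [349.4394 285.    ] [ 3  5 13  9 66] [ 0.5593 -0.1888  0.118 ] [ 0.56   -0.1891  0.118 ] [ 0.5584 -0.1886  0.118 ]
52 [416.124  246.6694] [  2   3  13  12 121] [349.1525 284.7627] [  3   4  14  11 118] [ 0.5589 -0.1887  0.1187] [ 0.5599 -0.1892  0.118 ] [ 0.5582 -0.1879  0.118 ]
60 [416.0606 246.7424] [  2   3  13  13 132] [349.0299 284.8955] [  2   4  15  11 134] [ 0.5587 -0.1886  0.1184] [ 0.5598 -0.1891  0.118 ] [ 0.5579 -0.1881  0.118 ]
[427.2421 276.7494] [326.0105 303.7497]
[159 158 152 120  87  74  78  81  88  77  50  34  33  31  32  30  32  32
  31  31  32  33  45  76  95 111 138 153 156 154 152 150]
[125 126 125 123 101  79  82  70  52  44  45  44  45  44  43  43  43  45
  44  44  44  45  50  79  90 100 105 106 106 105 105 104]
[105 106 105 105 108 107 106 103  93  66  46  44  43  45  44  43  44  44
  44  44  48  62  62  63  82  66  58  58  56  59]
```

Call:
carry_out(
  rows=[
    [[-41.4,-27.1,0],[0,0,-20.9],0],
    [[-41.4,-27.1,0],[0,0,-20.9],0],
    [[-41.4,-27.1,0],[0,0,-20.9],0],
    [[-41.4,-27.1,0],[0,0,-20.9],0],
    [[-41.4,-27.1,0],[0,0,-20.9],0],
    [[-41.4,-27.1,0],[0,0,-20.9],0],
    [[-41.4,-27.1,0],[0,0,-20.9],0],
    [[-41.4,-27.1,0],[0,0,-20.9],0],
    [[-41.4,-27.1,10],[0,0,-20.9],0],
    [[-41.4,-27.1,12],[0,0,-20.9],0],
    [[-41.4,-27.1,15],[0,0,-20.9],0],
    [[-41.4,-27.1,15],[0,0,-20.9],0],
  ],
  newtons=12,
)

```text
clock: 1.5
tool_pos: [0.5131, 0.18, 0.0859]
eef_rot: [0.001, 1.0, -0.001, -0.001]
contact_force: [-0.1, 0.4, 0.1]
opening: 1.003
finger_force: 0.0
```

```bash
cat >> h.py <<'E'
def st(r,tgt=None):
    from scipy.spatial.transform import Rotation as R
    s=r.get_state(); M=R.from_quat(s["eef_rot"]).as_matrix()
    print("t",round(s["clock"],2),"q",s["q"],"pos",s["tool_pos"],"F",s["contact_force"],"M",s["moment"],"open",round(s["opening"],3),"ff",s["finger_force"])
    print("xaxis deg",np.degrees(np.arctan2(M[1,0],M[0,0])),"z",M[:,2])
    if tgt is not None: print("shift cm",M.T@(np.array(tgt)-s["tool_pos"])*100)
E
python3 -c "
from plant import r
from h import *
st(r,[.5131,.1826,.004])"
```

```text
t 1.5 q [-0.2814  0.826  -0.238   1.925   0.42    0.4421  0.7393] pos [0.5131 0.18   0.0859] F [-0.1346  0.401   0.1144] M [ 0.0336 -0.0504  0.004 ] open 1.003 ff 0.0
xaxis deg 179.8308270543277 z [-0.0023 -0.0024 -1.    ]
shift cm [-0.018   0.2788  8.1908]
```

Call:
carry_out(
  rows=[
    [[0,0.25,2],[0,0,0],0],
    [[0,0.25,5],[0,0,0],0],
    [[0,0.25,8.1],[0,0,0],0],
    [[0,0.25,8.2],[0,0,0],0],
    [[0,0.25,8.2],[0,0,0],0],
    [[0,0.25,8.2],[0,0,0],1],
    [[0,0.25,8.2],[0,0,0],1],
    [[0,0.25,8.2],[0,0,0],1],
    [[0,0.25,8.2],[0,0,0],1],
    [[0,0.25,8.2],[0,0,0],1],
    [[0,0.25,8.2],[0,0,0],1],
    [[0,0.25,8.2],[0,0,0],1],
  ],
  newtons=12,
)

```text
clock: 2.7
tool_pos: [0.5133, 0.1855, 0.0072]
eef_rot: [0.0, 1.0, -0.0, 0.0]
contact_force: [-0.2, -1.0, 5.9]
opening: 0.59
finger_force: 12.0
```

```bash
python3 -c "
from plant import r
from h import *
st(r,[.559,-.1888,.12])"
```

```text
t 2.7 q [-0.3425  0.9636 -0.15    1.9365  0.4703  0.2749  0.6872] pos [0.5133 0.1855 0.0072] F [-0.2225 -0.988   5.8774] M [-0.1423  0.1493 -0.0066] open 0.59 ff 12.000178122252692
xaxis deg 179.99066514507282 z [ 0.0006 -0.     -1.    ]
shift cm [ -4.5838 -37.4277 -11.2795]
```

Call:
carry_out(
  rows=[
    [[0,0,-5],[0,0,0],1],
    [[0,0,-10],[0,0,0],1],
    [[0,0,-15],[0,0,0],1],
    [[-1,-4,-17],[0,0,8],1],
    [[-1.5,-9,-17],[0,0,16],1],
    [[-2,-14,-17],[0,0,24],1],
    [[-3,-19,-17],[0,0,32],1],
    [[-4,-24,-17],[0,0,40],1],
    [[-4.6,-29,-17],[0,0,48],1],
    [[-4.6,-33,-17],[0,0,56],1],
    [[-4.6,-37,-17],[0,0,64],1],
    [[-4.6,-37.4,-17],[0,0,72],1],
  ],
)

```text
clock: 3.9
tool_pos: [0.5574, -0.1965, 0.1764]
eef_rot: [0.594, 0.804, -0.002, 0.001]
contact_force: [-0.4, -0.5, -0.8]
opening: 0.59
finger_force: 12.0
```

Call:
carry_out(
  rows=[
    [[0,0,0],[0,0,8],1],
    [[0,0,0],[0,0,16],1],
    [[0,0,0],[0,0,24],1],
    [[0,0,0],[0,0,30],1],
    [[0,0,0],[0,0,30],1],
    [[0,0,0],[0,0,30],1],
  ],
)

```text
clock: 4.5
tool_pos: [0.5588, -0.1882, 0.1764]
eef_rot: [0.776, 0.63, -0.0, -0.0]
contact_force: [-0.0, 0.5, -0.6]
opening: 0.589
finger_force: 12.0
```

```bash
python3 - <<'E'
from plant import r
from h import *
T=r.snapshot("top");S=r.snapshot("side")
st(r,[.559,-.1888,.15])
p=r.get_state()["tool_pos"]; c=p-[0,0,.007-.0125]
a=proj(T,c);b=proj(S,c);print(a,b)
a=a.astype(int);b=b.astype(int)
cv2.imwrite("pics/c2.png",np.hstack([crop(T["image"],*a,40,5),crop(S["image"],*b,40,5)]))
E
```

```text
t 4.6 q [ 0.1907  0.7231  0.0978  1.7452 -0.1036  0.6788  0.1374] pos [ 0.5589 -0.1883  0.1765] F [-0.5042 -0.3185 -1.1151] M [-0.0578  0.0757  0.017 ] open 0.588 ff 11.999992596247466
xaxis deg 78.11274947995258 z [-0.0003  0.0004 -1.    ]
shift cm [-0.0455  0.0198  2.6543]
[422.8574 243.1822] [351.9568 260.2492]
```

View pics/c2.png

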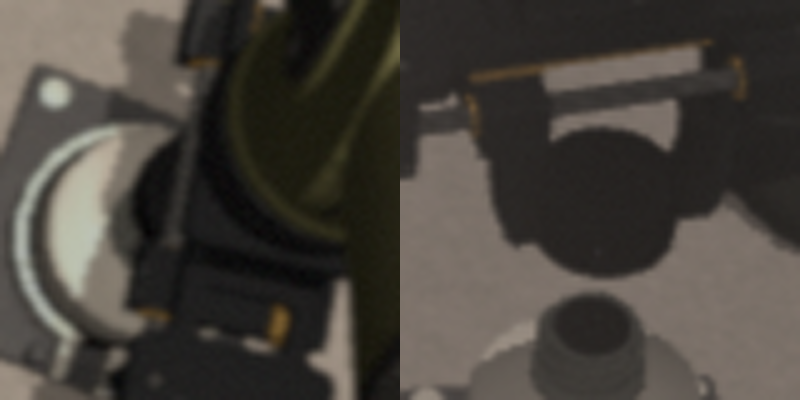

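Call:
carry_out(
  rows=[
    [[0,0,1],[0,0,8],1],
    [[0,0,2],[0,0,16],1],
    [[0,0,3],[0,0,24],1],
    [[0,0,4],[0,0,30],1],
    [[0,0,4.5],[0,0,30],1],
    [[0,0,5],[0,0,30],1],
    [[0,0,5.3],[0,0,30],1],
    [[0,0,5.3],[0,0,30],1],
    [[0,0,5.3],[0,0,30],1],
  ],
)

```text
clock: 5.5
tool_pos: [0.5592, -0.1886, 0.1239]
eef_rot: [0.913, 0.407, 0.0, 0.0]
contact_force: [0.1, -0.7, -0.7]
opening: 0.591
finger_force: 12.0
```

```bash
python3 -c "
from plant import r
from h import *
st(r,[.5588,-.1886,.115])"
```

```text
t 5.5 q [ 0.1241  0.8115  0.2172  1.7843 -0.2911  0.5767 -0.2117] pos [ 0.5592 -0.1886  0.1239] F [ 0.0947 -0.7483 -0.7   ] M [-0.05    0.132   0.0311] open 0.591 ff 11.999926066200715
xaxis deg 48.02920874203312 z [ 0.0005  0.0001 -1.    ]
shift cm [-0.0236 -0.0294  0.8946]
```

Call:
carry_out(
  rows=[
    [[0,0,0.1],[0,0,0],1],
    [[0,0,0.2],[0,0,0],1],
    [[0,0,0.3],[0,0,0],1],
    [[0,0,0.4],[0,0,0],1],
    [[0,0,0.5],[0,0,0],1],
    [[0,0,0.6],[0,0,0],1],
    [[0,0,0.6],[0,0,0],1],
  ],
)

```text
clock: 6.2
tool_pos: [0.5584, -0.1889, 0.1174]
eef_rot: [0.914, 0.407, -0.001, -0.0]
contact_force: [-2.9, -1.0, -1.4]
opening: 0.585
finger_force: 12.0
```

Call:
carry_out(
  rows=[
    [[0,0,0.1],[0,0,0],1],
    [[0,0,0.2],[0,0,0],1],
    [[0,0,0.2],[0,0,0],1],
  ],
)

```text
clock: 6.5
tool_pos: [0.5585, -0.1888, 0.1155]
eef_rot: [0.914, 0.407, -0.0, -0.0]
contact_force: [-1.9, -2.0, -0.3]
opening: 0.587
finger_force: 12.0
```

Call:
carry_out(
  rows=[
    [[0,0,0.1],[0,0,0],1],
    [[0,0,0.2],[0,0,0],1],
    [[0,0,0.2],[0,0,0],1],
  ],
)

```text
clock: 6.8
tool_pos: [0.5588, -0.1886, 0.1135]
eef_rot: [0.914, 0.407, -0.0, -0.0]
contact_force: [-2.2, -1.5, -1.3]
opening: 0.589
finger_force: 12.0
```

Call:
carry_out(
  rows=[
    [[0,0,0.1],[0,0,0],1],
    [[0,0,0.2],[0,0,0],1],
    [[0,0,0.2],[0,0,0],1],
  ],
)

```text
clock: 7.1
tool_pos: [0.5588, -0.1886, 0.1121]
eef_rot: [0.914, 0.407, -0.0, -0.0]
contact_force: [-4.3, -1.0, 5.1]
opening: 0.59
finger_force: 12.0
```

Call:
carry_out(
  rows=[
    [[0,0,0.1],[0,0,0],1],
    [[0,0,0.2],[0,0,0],1],
    [[0,0,0.2],[0,0,0],1],
  ],
)

```text
clock: 7.4
tool_pos: [0.5591, -0.1886, 0.1109]
eef_rot: [0.914, 0.407, 0.0, 0.0]
contact_force: [-5.4, -0.6, 11.1]
opening: 0.586
finger_force: 12.0
```

Call:
carry_out(
  rows=[
    [[-0.07,-0.07,-0.1],[0,0,0],1],
    [[-0.07,-0.07,-0.15],[0,0,0],1],
    [[-0.07,-0.07,-0.15],[0,0,0],1],
  ],
)

```text
clock: 7.7
tool_pos: [0.5589, -0.1885, 0.1115]
eef_rot: [0.914, 0.407, 0.001, 0.0]
contact_force: [-2.5, -1.5, 3.4]
opening: 0.585
finger_force: 12.0
```

```bash
python3 - <<'E'
from plant import r
from h import *
st(r)
E
```

```text
t 7.7 q [ 0.1292  0.8294  0.2081  1.7925 -0.297   0.5487 -0.2068] pos [ 0.5589 -0.1885  0.1115] F [-2.5148 -1.4805  3.4417] M [-0.2596  0.4564 -0.0212] open 0.585 ff 11.998241190594854
xaxis deg 48.012221910656436 z [ 0.0016 -0.0001 -1.    ]
```

Call:
carry_out(
  rows=[
    [[0,0,-0.045],[0,0,-8],1],
    [[0,0,-0.09],[0,0,-16],1],
    [[0,0,-0.13],[0,0,-24],1],
  ],
)

```text
clock: 8.0
tool_pos: [0.5588, -0.1885, 0.1126]
eef_rot: [0.807, 0.59, 0.001, 0.0]
contact_force: [-1.3, -1.7, 1.9]
opening: 0.586
finger_force: 12.0
```

Call:
carry_out(
  rows=[
    [[0,0,-0.045],[0,0,-8],1],
    [[0,0,-0.09],[0,0,-16],1],
    [[0,0,-0.13],[0,0,-24],1],
  ],
)

```text
clock: 8.3
tool_pos: [0.5588, -0.1883, 0.1139]
eef_rot: [0.667, 0.745, 0.0, 0.0]
contact_force: [-0.2, -1.1, 2.4]
opening: 0.592
finger_force: 12.0
```

```bash
python3 - <<'E'
from plant import r
from h import *
st(r)
E
```

```text
t 8.3 q [ 0.2533  0.8112 -0.0107  1.7844  0.0139  0.5449  0.3442] pos [ 0.5588 -0.1883  0.1139] F [-0.2373 -1.1209  2.4028] M [-0.3187  0.1975 -0.0516] open 0.592 ff 11.995673216224532
xaxis deg 96.31276259647811 z [ 0.0012  0.0002 -1.    ]
```

Call:
carry_out(
  rows=[
    [[0,0,-0.04],[0,0,-8],1],
    [[0,0,-0.08],[0,0,-16],1],
  ],
)

```text
clock: 8.5
tool_pos: [0.5588, -0.1883, 0.1148]
eef_rot: [0.557, 0.831, 0.001, 0.0]
contact_force: [-1.2, 0.4, 4.4]
opening: 0.589
finger_force: 12.0
```

Call:
carry_out(
  rows=[
    [[0,0,-0.04],[0,0,-8],1],
    [[0,0,-0.08],[0,0,-16],1],
  ],
)

```text
clock: 8.7
tool_pos: [0.5586, -0.1881, 0.1157]
eef_rot: [0.436, 0.9, 0.0, 0.0]
contact_force: [-0.9, -1.6, 1.6]
opening: 0.588
finger_force: 12.0
```

Call:
carry_out(
  rows=[
    [[0,0,-0.04],[0,0,-8],1],
    [[0,0,-0.08],[0,0,-16],1],
  ],
)

```text
clock: 8.9
tool_pos: [0.5587, -0.1881, 0.1164]
eef_rot: [0.306, 0.952, 0.0, 0.0]
contact_force: [-1.6, -0.8, 0.4]
opening: 0.586
finger_force: 12.0
```

Call:
carry_out(
  rows=[
    [[0,0,0.02],[0,0,-8],1],
  ],
)

```text
clock: 9.0
tool_pos: [0.5585, -0.1882, 0.1159]
eef_rot: [0.239, 0.971, 0.0, 0.0]
contact_force: [-0.5, -1.1, -1.0]
opening: 0.593
finger_force: 12.0
```

Call:
carry_out(
  rows=[
    [[0,0,0],[0,0,-8],1],
  ],
)

```text
clock: 9.1
tool_pos: [0.5584, -0.1881, 0.1158]
eef_rot: [0.171, 0.985, 0.0, 0.0]
contact_force: [-0.7, -0.3, -0.7]
opening: 0.585
finger_force: 12.0
```

Call:
carry_out(
  rows=[
    [[0,0,0],[0,0,-8],1],
  ],
)

```text
clock: 9.2
tool_pos: [0.5584, -0.1881, 0.1157]
eef_rot: [0.102, 0.995, 0.0, 0.0]
contact_force: [-0.5, -0.7, -0.4]
opening: 0.591
finger_force: 12.0
```

Call:
carry_out(
  rows=[
    [[0,0,0.1],[0,0,0],1],
    [[0,0,0.2],[0,0,0],1],
    [[0,0,0.3],[0,0,0],1],
    [[0,0,0.3],[0,0,0],1],
  ],
)

```text
clock: 9.6
tool_pos: [0.5583, -0.1882, 0.1128]
eef_rot: [0.105, 0.994, 0.0, 0.0]
contact_force: [1.0, 0.3, -0.8]
opening: 0.586
finger_force: 12.0
```

Call:
carry_out(
  rows=[
    [[0,0,0.1],[0,0,0],1],
    [[0,0,0.1],[0,0,0],1],
  ],
)

```text
clock: 9.8
tool_pos: [0.5583, -0.1881, 0.112]
eef_rot: [0.105, 0.995, 0.0, 0.0]
contact_force: [1.1, 0.8, -0.7]
opening: 0.588
finger_force: 12.0
```

Call:
carry_out(
  rows=[
    [[0,0,0.1],[0,0,0],1],
    [[0,0,0.1],[0,0,0],1],
  ],
)

```text
clock: 10.0
tool_pos: [0.5584, -0.1883, 0.1114]
eef_rot: [0.105, 0.995, 0.0, 0.0]
contact_force: [-0.5, 1.0, 2.9]
opening: 0.585
finger_force: 12.0
```

Call:
carry_out(
  rows=[
    [[0,0,0.045],[0,0,8],1],
    [[0,0,0.09],[0,0,16],1],
    [[0,0,0.13],[0,0,24],1],
  ],
)

```text
clock: 10.3
tool_pos: [0.5583, -0.1895, 0.1101]
eef_rot: [0.312, 0.95, -0.0, 0.001]
contact_force: [0.1, -0.9, 3.7]
opening: 0.593
finger_force: 12.0
```

Call:
carry_out(
  rows=[
    [[0,0,0.045],[0,0,8],1],
    [[0,0,0.09],[0,0,16],1],
    [[0,0,0.13],[0,0,24],1],
  ],
)

```text
clock: 10.6
tool_pos: [0.558, -0.1891, 0.1087]
eef_rot: [0.503, 0.864, -0.0, 0.0]
contact_force: [-1.1, 0.3, 1.5]
opening: 0.591
finger_force: 12.0
```

```bash
python3 - <<'E'
from plant import r
from h import *
st(r)
E
```

```text
t 10.6 q [ 0.3156  0.8195 -0.1174  1.7843  0.1665  0.547   0.61  ] pos [ 0.558  -0.1891  0.1087] F [-1.0574  0.292   1.4554] M [0.0143 0.0958 0.0457] open 0.591 ff 11.991232862201286
xaxis deg 119.64542039047234 z [ 0.0003 -0.0007 -1.    ]
```

Descending with the thread as expected; continuing clockwise.

Call:
carry_out(
  rows=[
    [[0,0,0.045],[0,0,8],1],
    [[0,0,0.09],[0,0,16],1],
    [[0,0,0.13],[0,0,24],1],
  ],
)

```text
clock: 10.9
tool_pos: [0.5581, -0.1886, 0.1074]
eef_rot: [0.671, 0.741, 0.0, 0.0]
contact_force: [-1.6, 0.3, 2.8]
opening: 0.591
finger_force: 12.0
```

Call:
carry_out(
  rows=[
    [[0,0,0.045],[0,0,8],1],
    [[0,0,0.09],[0,0,16],1],
  ],
)

```text
clock: 11.1
tool_pos: [0.5581, -0.1885, 0.1064]
eef_rot: [0.768, 0.641, 0.0, 0.0]
contact_force: [-0.5, 0.1, 4.3]
opening: 0.586
finger_force: 12.0
```

```bash
python3 - <<'E'
from plant import r
from h import *
st(r)
E
```

```text
t 11.1 q [ 0.2121  0.8252  0.0619  1.7912 -0.0908  0.5277  0.1524] pos [ 0.5581 -0.1885  0.1064] F [-0.5469  0.104   4.318 ] M [0.0747 0.2994 0.0525] open 0.586 ff 11.990799273335142
xaxis deg 79.67368679211629 z [ 0.0003  0.0001 -1.    ]
```

Call:
carry_out(
  rows=[
    [[0,0,0.045],[0,0,8],1],
    [[0,0,0.08],[0,0,16],1],
  ],
)

```text
clock: 11.3
tool_pos: [0.5582, -0.1885, 0.1056]
eef_rot: [0.85, 0.528, 0.0, 0.0]
contact_force: [-1.2, 0.3, 3.3]
opening: 0.59
finger_force: 12.0
```

```bash
python3 - <<'E'
from plant import r
from h import *
st(r)
E
```

```text
t 11.3 q [ 0.1717  0.8312  0.133   1.7937 -0.1958  0.5291 -0.0283] pos [ 0.5582 -0.1885  0.1056] F [-1.1671  0.3493  3.3297] M [-0.0685  0.2269  0.03  ] open 0.59 ff 11.991109728332958
xaxis deg 63.67361766716507 z [ 0.0005  0.0001 -1.    ]
```

Call:
carry_out(
  rows=[
    [[0,0,0.02],[0,0,8],1],
  ],
)

```text
clock: 11.4
tool_pos: [0.5582, -0.1885, 0.1056]
eef_rot: [0.884, 0.467, 0.0, 0.0]
contact_force: [-1.4, -0.5, 3.3]
opening: 0.587
finger_force: 12.0
```

```bash
python3 - <<'E'
from plant import r
from h import *
st(r)
E
```

```text
t 11.4 q [ 0.1515  0.8345  0.1688  1.7948 -0.2483  0.5324 -0.1187] pos [ 0.5582 -0.1885  0.1056] F [-1.4279 -0.4576  3.3449] M [ 0.0351  0.2565 -0.0406] open 0.587 ff 11.991070853327983
xaxis deg 55.67220180014825 z [ 0.0005  0.0001 -1.    ]
```

Call:
carry_out(
  rows=[
    [[0,0,0.05],[0,0,8],1],
  ],
)

```text
clock: 11.5
tool_pos: [0.5584, -0.1887, 0.1054]
eef_rot: [0.915, 0.404, 0.0, 0.0]
contact_force: [-1.8, 0.0, 8.3]
opening: 0.588
finger_force: 12.0
```

```bash
python3 - <<'E'
from plant import r
from h import *
st(r)
E
```

```text
t 11.5 q [ 0.1316  0.8385  0.2046  1.7959 -0.3004  0.5364 -0.2092] pos [ 0.5584 -0.1887  0.1054] F [-1.8209  0.0021  8.3195] M [-0.0196  0.4239  0.0257] open 0.588 ff 11.992069311090745
xaxis deg 47.67316847853823 z [ 0.0012 -0.0002 -1.    ]
```

Call:
carry_out(
  rows=[
    [[0,0,0.03],[0,0,8],1],
  ],
)

```text
clock: 11.6
tool_pos: [0.5586, -0.189, 0.1054]
eef_rot: [0.941, 0.339, 0.001, 0.001]
contact_force: [-1.6, -0.2, 9.0]
opening: 0.59
finger_force: 12.0
```

```bash
python3 - <<'E'
from plant import r
from h import *
st(r)
E
```

```text
t 11.6 q [ 0.1117  0.843   0.2409  1.7968 -0.3521  0.5422 -0.3001] pos [ 0.5586 -0.189   0.1054] F [-1.6084 -0.2325  8.9849] M [-0.0542  0.4322  0.0491] open 0.59 ff 11.992716776876478
xaxis deg 39.6706711151198 z [ 0.0016 -0.0007 -1.    ]
```

Call:
carry_out(
  rows=[
    [[0,0,-0.1],[0,0,0],1],
    [[0,0,-0.1],[0,0,0],1],
    [[0,0,-0.1],[0,0,0],1],
    [[0,0,-0.1],[0,0,6],1],
    [[0,0,-0.1],[0,0,6],1],
  ],
  newtons=20,
)

```text
clock: 12.1
tool_pos: [0.5582, -0.1886, 0.1054]
eef_rot: [0.956, 0.292, 0.0, 0.0]
contact_force: [1.2, 0.5, 1.9]
opening: 0.587
finger_force: 20.0
```

```bash
python3 - <<'E'
from plant import r
from h import *
st(r)
S=r.snapshot("side")
b=proj(S,[.5585,-.1888,.112]).astype(int)
cv2.imwrite("pics/c3.png",crop(S["image"],*b,40,7))
for z in (.099,.118,.124): print(proj(S,[.5585,-.1888,z])-b+40)
E
```

```text
t 12.1 q [ 0.097   0.8464  0.2669  1.7977 -0.3883  0.5491 -0.3655] pos [ 0.5582 -0.1886  0.1054] F [1.2204 0.5078 1.8634] M [-0.1229  0.0615 -0.0672] open 0.587 ff 20.000065837812144
xaxis deg 33.99843208156065 z [ 0.0002  0.     -1.    ]
[39.8449 44.8988]
[40.5075 38.0473]
[40.7205 35.8441]
```

View pics/c3.png

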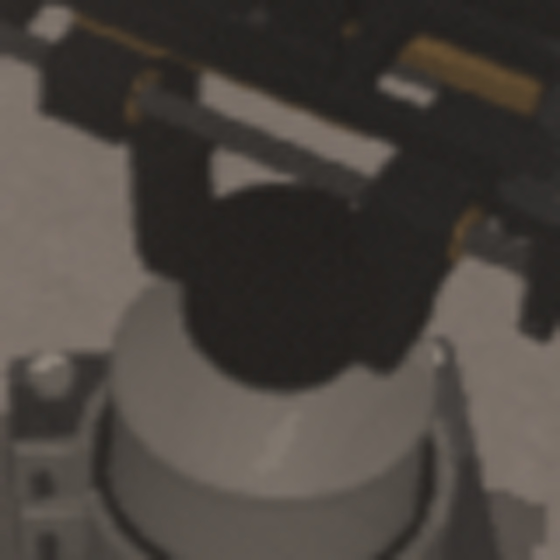

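The cap sits low over the neck, covering crop rows 183–390 (centre 286, against 283 predicted for home). I'll turn it a bit further to feel the stop.

Call:
carry_out(
  rows=[
    [[0,0,0],[0,0,6],1],
    [[0,0,0],[0,0,10],1],
  ],
)

```text
clock: 12.35
tool_pos: [0.5584, -0.1887, 0.1055]
eef_rot: [0.978, 0.208, 0.0, 0.0]
contact_force: [1.0, -1.5, -0.3]
opening: 0.586
finger_force: 20.0
```

```bash
python3 - <<'E'
from plant import r
from h import *
st(r)
E
```

```text
t 12.35 q [ 0.0722  0.8533  0.3121  1.7988 -0.4512  0.5597 -0.4812] pos [ 0.5584 -0.1887  0.1055] F [ 1.0069 -1.4908 -0.274 ] M [-0.2411 -0.0949  0.2498] open 0.586 ff 19.99791064969031
xaxis deg 23.995815686397794 z [ 0.0008 -0.0001 -1.    ]
```

Call:
carry_out(
  rows=[
    [[0,0,0],[0,0,6],1],
    [[0,0,0],[0,0,10],1],
  ],
)

```text
clock: 12.55
tool_pos: [0.5583, -0.189, 0.1054]
eef_rot: [0.992, 0.123, 0.0, 0.001]
contact_force: [1.3, -1.3, 0.1]
opening: 0.587
finger_force: 20.0
```

```bash
python3 - <<'E'
from plant import r
from h import *
st(r)
E
```

```text
t 12.55 q [ 0.0472  0.8613  0.3586  1.8001 -0.5119  0.5726 -0.5974] pos [ 0.5583 -0.189   0.1054] F [ 1.2598 -1.2775  0.1244] M [-0.3518 -0.1158  0.5585] open 0.587 ff 20.001158782979473
xaxis deg 14.079603027283971 z [ 0.0005 -0.001  -1.    ]
```

Torque has risen to 0.56 N m (below the 0.9 slip limit), so the cap is against its stop. Releasing.

Call:
carry_out(
  rows=[
    [[0,0,0],[0,0,0],0],
    [[0,0,0],[0,0,0],0],
    [[0,0,0],[0,0,0],0],
    [[0,0,0],[0,0,0],0],
    [[0,0,0],[0,0,0],0],
    [[0,0,-2],[0,0,0],0],
    [[0,0,-5],[0,0,0],0],
    [[0,0,-10],[0,0,0],0],
    [[0,0,-14],[0,0,0],0],
    [[10,0,-15],[0,0,0],0],
    [[15,0,-15],[0,0,0],0],
    [[15,0,-15],[0,0,0],0],
  ],
)

```text
clock: 13.75
tool_pos: [0.7047, -0.1514, 0.2565]
eef_rot: [0.993, 0.122, 0.001, -0.0]
contact_force: [1.2, -0.5, 0.1]
opening: 0.997
finger_force: 0.0
```

Call:
carry_out(
  rows=[
    [[0,15,0],[0,0,0],0],
    [[0,15,0],[0,0,0],0],
    [[0,15,0],[0,0,0],0],
    [[0,15,0],[0,0,0],0],
    [[0,15,0],[0,0,0],0],
  ],
)

```text
clock: 14.25
tool_pos: [0.7386, -0.2999, 0.2542]
eef_rot: [0.993, 0.12, -0.001, -0.0]
contact_force: [-0.2, 0.8, -0.0]
opening: 1.0
finger_force: 0.0
```

```bash
python3 - <<'E'
from plant import r
from h import *
T=r.snapshot("top");S=r.snapshot("side");st(r)
t=proj(T,[.5585,-.1888,.112]).astype(int);b=proj(S,[.5585,-.1888,.112]).astype(int)
cv2.imwrite("pics/c4.png",np.hstack([crop(T["image"],*t,40,5),crop(S["image"],*b,40,5)]))
for s,c in((T,t),(S,b)):
    m,a=blob(s,*c,16,52); print(m,a)
    for z in(.1115,): print("pred centre",proj(s,[.5585,-.1888,z]))
a=blob(T,*t,16,52)[0];b=blob(S,*b,16,52)[0];print("tri",tri(ray(T,*a),ray(S,*b)))
E
```

```text
t 14.35 q [ 0.1691  1.0024  0.4896  0.8806 -0.4214  1.3389 -0.7734] pos [ 0.7398 -0.296   0.2552] F [-0.7386  0.1562 -0.2148] M [0.0518 0.1162 0.0297] open 0.999 ff 0.0
xaxis deg 14.088946529388824 z [ 0.      0.0021 -1.    ]
[415.4048 242.3571] [10  0 15 24 42]
pred centre [415.2568 247.724 ]
[348.9294 287.675 ] [  3   3  27  28 637]
pred centre [349.2787 287.4125]
tri [ 0.5648 -0.1877  0.1084]
```

View pics/c4.png

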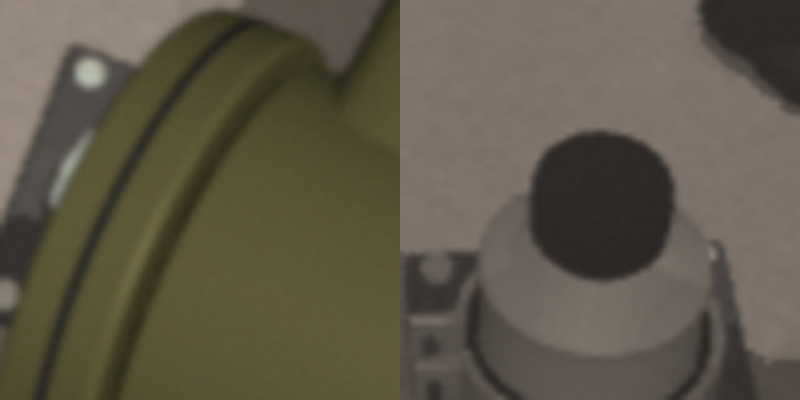

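In the side view the cap is level on the neck, with its centre at (348.9,287.7) against (349.3,287.4) predicted for home. The arm blocks the top view of it. With the rim contact and the torque stop agreeing, I'm handing in.

```bash
python3 -c "
from plant import r
print(r.finish_job())"
```

```text
the job is handed in; nothing more can be done
None
```

The cap was turned anticlockwise until it dropped off the thread ends, then screwed clockwise to a firm stop at 0.56 N m and released; the side view shows it level at home height, and I handed the job in at about 14 s (no verdict returned).

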